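# Start the microscope lamp from dark and bring it to the photo preset

## Robot

A 6-joint arm with a two-finger parallel gripper is mounted at the origin on the work surface. World frame = base frame: x ahead of the robot, y to its left, z up, the work surface at z = 0. Lengths are in m, angles in rad, forces in N, time in s.
With the tool pointing down it reaches from about 0.35 to 0.975 m from the base axis. Payload 4.9 kg.
Tool frame: the origin (TCP) lies at the very end of the fingers, on their centre line; the grasp point (between the pads) lies 19 mm behind it (ctrl.grasp_offset is the distance from the TCP to the grasp point, in m); z points along the fingers, y is the direction in which the jaws open and shut (so a half turn about z gives the same grasp; the last joint's range is limited). The gripper opens to 85 mm and grips with 20 to 120 N. Pads are 22 mm wide; open, the fingers measure 114 mm over their backs; the gripper's body (76 mm by 85 mm) begins 54 mm behind the grasp point. The pads swing forward as they close: fully open they stand 13 mm farther back than shut.
Start: joints at [1.165, 0.053, 1.613, -0, 1.476, -0.119], TCP at [0.177, 0.599, 0.231] pointing down, gripper open.
Joint ranges: [-3.01, 3.01], [-1.01, 2.22], [0.06, 2.58], [-1.02, 4.17], [0.09, 2.62], [-3.14, 3.14]. Speed limits (rad/s): [2.57, 2.57, 3.14, 3.14, 3.14, 3.14].

## Interface

Orientations are given as a rotation vector (axis times angle).
In Python, from station import get_obs, get_image, camera_params, order, ctrl gives the robot as it stands.
- The arm moves only by the tool move_arm, never from a script. Its argument "deltas" is one flat list of numbers, 5 for each row, row after row: the opening, from -1 (shut) to 1 (fully open), so that 0 is half open, then the shift along the tool's x, y, z in m, then the turn about the tool's z in degrees. In form: [fingers, tx, ty, tz, turn, fingers, tx, ty, tz, turn, ...]. A call has 1 to 10 rows; each row is the pose to reach, as a shift and turn from the pose measured when the call began, along the tool's axes at that moment; what a row does not reach only later rows make up. A row lasts 1/10 s, in which the tool goes at most 50 mm and 8.59 degrees, less where a joint would pass 70% of its speed; a pose out of reach is approached as far as the arm can. A call with a gripper value outside its range is refused whole. The fingers move at their own pace and stop on an object; "force" is the grip in N (left out, the last holds). Time passes only in rows, so rows that repeat a pose let the fingers close. It gives the time, the measured TCP pose, the force and the opening at its end, in the units of the state.
- get_obs(): the state, without advancing time (a new reading comes with each control period).
- get_image(name): name is "side" or "top"; returns the picture (400x640x3 uint8, red, green, blue); there is no depth.
- camera_params(name): a dict with "camera_matrix" (3x3 intrinsics, pixels), "extrinsics" (4x4, takes a point from camera to world coordinates). Camera axes: x right, y up, looking along -z (the intrinsics and any distortion apply to the point x, -y, -z); pixel columns grow to the right and rows downward; lengths in m; the calibration is good to about 2 mm. A picture is of the moment at which its call begins. camera_params takes no time and is no camera call.
- order.finish_job(): hands the job in, once; it reports no verdict.
The state is a dict: "t": time; "q": joint angles; "dq": joint speeds; "effort": joint torques, N m; "tool_pos": TCP position; "tool_rot": TCP orientation; "contact_force": force on the tool from outside, world axes, zero at the start; "wrist_torque": the same for the moment, N m; "opening": finger opening in m.
Only numpy, scipy, OpenCV 4.12 (cv2) and the standard library are available. Lean on these libraries where they do the work, as an engineer would, in place of code of your own. Each camera call takes 0.05 s, during which the arm holds its last target. There are 200 camera calls.

## Task

Start the microscope's lamp so as to spare the bulb: with the lamp switch still off, slide the dimmer fully down to its dark end, then switch the lamp on with a gentle fingertip push on the upper end of the rocker, and only then slide the dimmer up until its white line stands at the orange preset mark. Touch nothing of the stage, tubes or eyepieces above the panel, and leave the other things on the bench as they are.

Things in the scene. Friction and masses are not known exactly. Their poses are not given: they have to be found in the camera images.
- microscope: Cream microscope, fixed. Origin under the centre of its foot, at bench level; z up, x from its front (user's side) to its back, y to the left of a user facing it. Foot 300 mm long (x -150 to 150), 220 wide, 60 high behind x -85. In front of that it slopes at 30 degrees from height 59.5 mm down to 22 at x -150: the control panel. Focus knobs at x 85, height 100 reach to y 97 and -97.
- panel_centre (a point): Centre of the flat control panel, 75 mm up the slope by 220 mm wide; at (-117.5, 0, 40.75) mm in the microscope's frame. Axes: x up the slope, y to the user's left, z square out of the panel, which is 30 degrees from vertical, leaning to the user. In this frame the lamp rocker pivots at y -60, x 0, and the dimmer slides along x -8 from y 70 (dark) to y 10 (brightest) mm.
- optics: All of the microscope above the foot, fixed, not to be touched; origin and axes of microscope. Black stage plate x -90 to 60, y -95 to 95, height 165 to 183 mm; from height 288 the objectives' turret and head; two 40 mm eyepiece tubes at y 32 and -32 rising forward to x -160, height 460 mm. A tool pointing straight down over the rocker strikes the stage; one square to the panel is clear.
- rocker_on_end (a point): Point on the rocker's upper half (green bar), 8.5 mm up the slope from the pivot while off; moves with it. Black paddle 31 mm long up the slope, 22.5 wide, hinged across its middle. Off: this point is 12 mm, the end edge 13.5 mm out from the panel; on: 7.5 mm. Pressed 2.5 mm square to the panel it passes dead centre and snaps over and home by itself. Takes about 7 N. Frame 2.5 mm high.
- lamp_rocker (a joint): Angle of the lamp rocker in rad: 0 is off (upper end proud), 0.44 is on (upper end pressed in, lower end proud). It rests only at these two ends; dead centre is 0.22.
- dimmer_top (a point): Centre of the top of the dimmer's black finger piece, on its white line, 15.5 mm out from the panel; axes as the panel's. The piece is 10 mm wide along its slot (panel y), 16 mm long up the slope and reaches down to 1.5 mm above the panel, so it can be pinched or pushed. It slides with about 1.5 N of friction and stays where it is left.
- dimmer (a joint): Distance of the dimmer from its dark end in m: 0 is fully dark (user's left end, panel +y), 0.06 is brightest (right end). There is a stop at each end.
- preset_mark (a point): Point on the stem of the orange T-shaped preset mark, flat on the panel, 19 mm up the slope from the dimmer's line; nothing can catch on it. Its place along the slot differs from run to run. Axes as the panel's. The dimmer is at the preset when its white line and this stem have the same panel y.

How it is judged:
On the way, in this order (a step that is already met when the one before it is completed fails the run):
1. the dimmer is fully at its dark end while the lamp is still off (value of joint dimmer below 0.004 m and value of joint lamp_rocker below 0.06 rad), for 0.2 s.
2. the lamp rocker is on, with the dimmer still at its dark end (value of joint lamp_rocker above 0.38 rad and value of joint dimmer below 0.006 m), for 0.2 s.
3. the dimmer's line stands at the preset mark (y of dimmer_top in the frame of preset_mark between -0.004 and 0.004 m and value of joint lamp_rocker above 0.38 rad), for 0.2 s.
At the end, for the whole second after the job is handed in: The rocker rests in its on position (joint above 0.38 of 0.44 rad), and the dimmer is at rest with its white line within 4 mm of the stem of the preset mark, measured along the slot. The dimmer was taken to within 4 mm of its dark end before the lamp was switched on (all of step 3 and velocity of joint dimmer between -0.002 and 0.002 m/s); the robot touches nothing.
It fails at once if the stage, tubes, eyepieces or anything else above the microscope's foot is struck or leaned on (over 2 N) (contact force between optics and the arm above 2 N or contact force between optics and the fingers above 2 N).
It fails at once if the rocker is rammed (over 40 N) (contact force between lamp_rocker and the fingers above 40 N or contact force between lamp_rocker and the arm above 40 N).
It fails at once if a thing lying on the bench is shifted by more than 20 mm (distance of any of pen_blue, pen_orange, marker, mouse, oil_bottle, coverglass_box, keyboard, slide_box_a, slide_box_b from where it was at the start of the episode above 0.02 m).
It also fails if it takes over 58 s, if anything falls off the work surface, if the arm or the gripper's body presses on something with over 40 N, if the wrist force passes 120 N, or if a joint passes its speed limit or range.

## Working session

There is one attempt and no reset: what is moved stays moved. The work goes in short steps, Python scripts to look and compute and a tool call to move; the robot and the scene stay as the last step left them, time stands still between calls to the robot, and variables do not carry over. Pictures are saved under pics/ and viewed, about 8 in all and at most 12, crops included, and the job is handed in when it is done.

Besides the shell and the picture viewer there is one more tool, called by a JSON object that holds its "fn" and its "kwargs", one argument or row to a line. move_arm: Moves the arm, as the interface text tells. Its arguments: {"type":"object","properties":{"deltas":{"type":"array"},"force":{"type":"number"}},"required":["deltas"]}

```bash
ls; mkdir -p pics
python3 - <<'E'
from station import *
import cv2,numpy as np
print(get_obs())
for n in("side","top"):
    p=camera_params(n);print(n,np.round(p["camera_matrix"],1).tolist(),np.round(p["extrinsics"],4).tolist(),[k for k in p])
    cv2.imwrite(f"pics/{n}0.png",get_image(n)[:,:,::-1])
E
```

```text
pics
{'t': 0.0, 'q': array([ 1.16500915e+00,  5.33683531e-02,  1.61431109e+00,  2.68144276e-06,
        1.47601086e+00, -1.18988337e-01]), 'dq': array([ 1.86082676e-03,  1.57821060e-03, -1.87857462e-04,  1.49934541e-03,
       -8.12352158e-05, -1.55232452e-03]), 'effort': array([-2.10540944e-03, -3.93676364e+01, -3.70172346e+01, -1.84376822e-04,
        7.01161829e-03,  7.47209356e-06]), 'tool_pos': array([0.17654211, 0.59888772, 0.23004569]), 'tool_rot': array([-0.44888222, -3.10880434,  0.00318056]), 'contact_force': array([0.10226268, 0.04850911, 1.28997141]), 'wrist_torque': array([ 0.00772691,  0.02330831, -0.00435834]), 'opening': 0.08543495834733067}
side [[456.7, 0.0, 321.9], [0.0, 456.7, 203.0], [0.0, 0.0, 1.0]] [[0.9925, 0.084, -0.0892, 0.5194], [-0.1204, 0.5349, -0.8363, -0.3891], [-0.0226, 0.8407, 0.541, 0.4093], [0.0, 0.0, 0.0, 1.0]] ['camera_matrix', 'extrinsics']
top [[376.6, 0.0, 321.8], [0.0, 376.6, 199.4], [0.0, 0.0, 1.0]] [[0.02, 0.9812, -0.192, 0.4649], [-0.9998, 0.018, -0.0124, 0.1789], [-0.0088, 0.1922, 0.9813, 0.711], [0.0, 0.0, 0.0, 1.0]] ['camera_matrix', 'extrinsics']
```

View pics/side0.png

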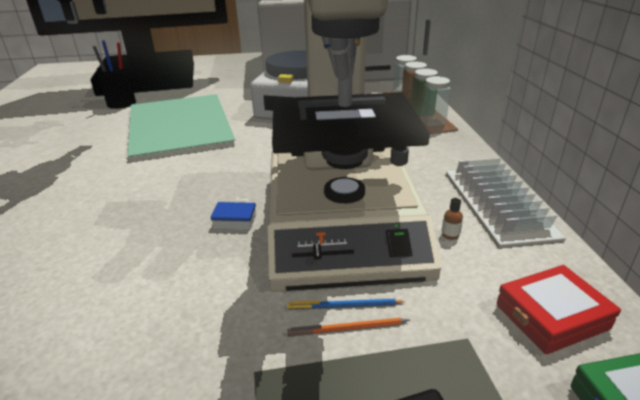

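View pics/top0.png

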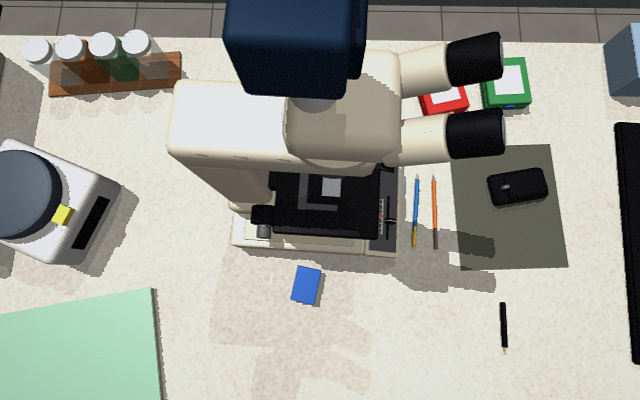

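Side view: the panel is at about (353,247), with the dimmer near (318,250), the orange mark near (320,238) and the rocker near (399,242). The microscope's front faces world −y. In the top view the stage hides part of the panel. I'll zoom in and measure next.

Run:
```python
import cv2
im=cv2.imread("pics/side0.png")
c=im[212:292,262:442]; cv2.imwrite("pics/crop1.png",cv2.resize(c,None,fx=4.4,fy=4.4,interpolation=cv2.INTER_CUBIC))
```

```text
(no output)
```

View pics/crop1.png

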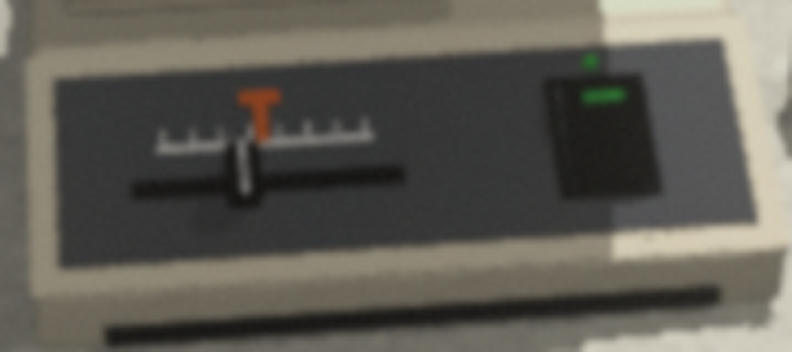

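```bash
cat > h.py <<'E'
import numpy as np, cv2
from station import *
from scipy.optimize import least_squares
U=np.array([.75**.5,0,.5]);N=np.array([-.5,0,.75**.5]);C=np.array([-.1175,0,.04075])
def mic(x,y,h=0): return C+x*U+np.array([0,y,0])+h*N      # panel (m) -> microscope
def world(p,P):  # P=(X,Y,yaw of microscope x axis)
    c,s=np.cos(P[2]),np.sin(P[2]); return np.array([P[0]+c*p[0]-s*p[1],P[1]+s*p[0]+c*p[1],p[2]])
def proj(w,n):
    k=camera_params(n);E=np.linalg.inv(k["extrinsics"]);q=E[:3,:3]@w+E[:3,3];K=k["camera_matrix"]
    return np.array([K[0,0]*q[0]/-q[2]+K[0,2],K[1,1]*q[1]/q[2]+K[1,2]])
def panel_pt(uv,h,P,n="side"): # ray onto plane h out of panel -> panel x,y
    k=camera_params(n);K=k["camera_matrix"];E=k["extrinsics"]
    d=E[:3,:3]@np.array([(uv[0]-K[0,2])/K[0,0],-(uv[1]-K[1,2])/K[1,1],-1]);o=E[:3,3]
    c,s=np.cos(P[2]),np.sin(P[2]);R=np.array([[c,s,0],[-s,c,0],[0,0,1]])
    o=R@(o-[P[0],P[1],0])-C;d=R@d;t=(h-o@N)/(d@N);p=o+t*d
    return np.array([p@U,p[1]])
E
cat > fit.py <<'E'
from h import *
cr=lambda a:np.array([(a[0]+.5)/4.4-.5+262,(a[1]+.5)/4.4-.5+212])
obs=[((33,295),(-.0375,.11)),((785,248),(-.0375,-.11)),((27,60),(.0375,.11)),((737,17),(.0375,-.11)),((268.5,181.5),(-.008,.04))]
f=lambda P:np.concatenate([proj(world(mic(*b),P),"side")-cr(a) for a,b in obs])
r=least_squares(f,[.52,.2,1.57],loss='soft_l1');P=r.x
np.save("P.npy",P);print("pose",P.round(4),np.degrees(P[2]).round(2));print(f(P).reshape(-1,2).round(1))
for nm,a,h in [("dimmer",(245,168),.0155),("stem",(262,125),0),("bar",(260,98),0),("slotL",(132,190),0),("slotR",(405,173),0),("tickL",(157,150),0),("tickR",(373,136),0),("green",(603,96),.012)]:
    print(nm,(panel_pt(cr(a),h,P)*1e3).round(1))
for nm,p in [("stage_c",[-.09,.095,.183]),("stage_c2",[-.09,-.095,.183])]: print(nm,[proj(world(np.array(p),P),n).round(0) for n in("side","top")])
E
python3 fit.py
```

```text
pose [0.6128 0.1903 1.5219] 87.2
[[-0.9  0.3]
 [ 1.3 -0.4]
 [-0.7 -0.8]
 [ 1.5 -0.8]
 [-0.4  0.5]]
dimmer [-8.8 46.5]
stem [10.5 40. ]
bar [19.3 40. ]
slotL [-7.4 79.4]
slotR [-7.5 -0.8]
tickL [ 4.7 71.5]
tickR [4.8 7.5]
green [  8.  -59.9]
stage_c [array([271., 140.]), array([379., 239.])]
stage_c2 [array([430., 132.]), array([384., 112.])]
```

```bash
cat >> h.py <<'E'
from scipy.spatial.transform import Rotation as Ro
def delta(target,yaw_y=None):
    o=get_obs();R=Ro.from_rotvec(o["tool_rot"]).as_matrix();d=R.T@(np.array(target)-o["tool_pos"])
    a=np.degrees(np.arctan2(R[1,1],R[0,1])); t=0 if yaw_y is None else -(yaw_y-a)
    print("delta",d.round(4),"turn",round(t,1),"tooly az",a.round(2),"z",R[:,2].round(4))
def st():
    o=get_obs();print("t",o["t"],"q",o["q"].round(3).tolist(),"p",o["tool_pos"].round(4),"F",o["contact_force"].round(1),"open",round(o["opening"],4))
E
python3 -c "
from h import *
delta([.36,.25,.235],87.2);delta([.40,-.08,.235],87.2)"
```

```text
delta [-0.2747 -0.2828 -0.0043] turn -13.6 tooly az 73.57 z [-7.0e-04 -1.7e-03 -1.0e+00]
delta [-0.4064 -0.588  -0.0038] turn -13.6 tooly az 73.57 z [-7.0e-04 -1.7e-03 -1.0e+00]
```

{"fn": "move_arm", "kwargs": {
  "deltas": [1, -0.275, -0.283, -0.005, -13.6, 1, -0.275, -0.283, -0.005, -13.6, 1, -0.275, -0.283, -0.005, -13.6, 1, -0.275, -0.283, -0.005, -13.6, 1, -0.275, -0.283, -0.005, -13.6, 1, -0.275, -0.283, -0.005, -13.6, 1, -0.275, -0.283, -0.005, -13.6, 1, -0.275, -0.283, -0.005, -13.6, 1, -0.275, -0.283, -0.005, -13.6, 1, -0.275, -0.283, -0.005, -13.6]
}}

```text
t: 1.1
tool_pos: [0.3605, 0.249, 0.2353]
tool_rot: [-0.082, -3.139, 0.002]
contact_force: [0.7, -0.2, -0.1]
opening: 0.0855
```

```bash
python3 -c "
from h import *
st();delta([.36,.25,.235],87.2);delta([.40,-.08,.235],87.2)"
```

```text
t 1.1 q [0.435, -0.422, 2.02, -0.001, 1.546, -1.084] p [0.3605 0.249  0.2353] F [ 0.7 -0.2 -0.1] open 0.0855
delta [0.0005 0.001  0.0003] turn -0.2 tooly az 87.01 z [-0.0014 -0.0014 -1.    ]
delta [-0.0566 -0.3265  0.0007] turn -0.2 tooly az 87.01 z [-0.0014 -0.0014 -1.    ]
```

{"fn": "move_arm", "kwargs": {
  "deltas": [1, -0.057, -0.327, 0, 0, 1, -0.057, -0.327, 0, 0, 1, -0.057, -0.327, 0, 0, 1, -0.057, -0.327, 0, 0, 1, -0.057, -0.327, 0, 0, 1, -0.057, -0.327, 0, 0, 1, -0.057, -0.327, 0, 0, 1, -0.057, -0.327, 0, 0, 1, -0.057, -0.327, 0, 0]
}}

```text
t: 2.0
tool_pos: [0.4005, -0.0797, 0.2354]
tool_rot: [-0.081, -3.138, 0.001]
contact_force: [-0.5, -0.2, -0.1]
opening: 0.0853
```

Run:
```python
from h import *
st()
D=[(0.05337,1.61431,.17654,.59889,.23005),(-.422,2.02,.3605,.249,.2353)]
o=get_obs();D.append((o["q"][1],o["q"][2],*o["tool_pos"]))
print([(np.sqrt(x*x+y*y-.0739**2),z) for _,_,x,y,z in D])
# planar: r=a+L2 sin q2+L3 sin(q2+q3+e) ; z=c+L2 cos q2+L3 cos(q2+q3+e)
f=lambda v:np.concatenate([[v[0]*0+v[1]*np.sin(q2)+v[2]*np.sin(q2+q3+v[3])-np.sqrt(x*x+y*y-.0739**2),v[4]+v[1]*np.cos(q2)+v[2]*np.cos(q2+q3+v[3])-z] for q2,q3,x,y,z in D])
r=least_squares(f,[0,.45,.5,0,-.1]);print(r.x,r.fun.round(4))
```

```text
t 2.0 q [-0.378, -0.509, 2.079, -0.001, 1.573, -1.898] p [ 0.4005 -0.0797  0.2354] F [-0.5 -0.2 -0.1] open 0.0853
[(np.float64(0.6199793494141559), 0.23005), (np.float64(0.43185650394546565), 0.2353), (np.float64(0.4016196112861886), np.float64(0.2353700077654802))]
[ 0.          0.42608347  0.61636102  0.15282573 -0.0430808 ] [-0.  0.  0. -0. -0.  0.]
```

Run:
```python
from h import *
a=get_image("side");b=get_image("top")
cv2.imwrite("pics/s1.png",cv2.resize(np.hstack([a,b])[:,:,::-1],(800,250),interpolation=cv2.INTER_AREA))
cv2.imwrite("pics/s1.png",cv2.resize(np.vstack([a,b])[:,:,::-1],(480,600),interpolation=cv2.INTER_AREA))
```

```text
(no output)
```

View pics/s1.png

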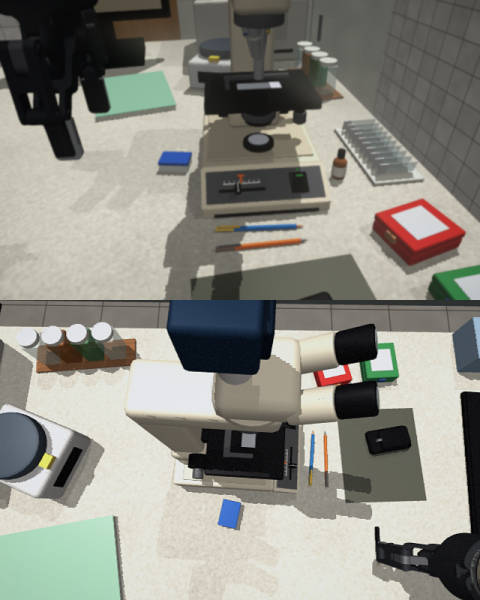

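Side view: the open gripper hangs at the left and clear of everything. Top view: the wrist is at the bottom right. I'll move outward in front of the eyepieces, keeping a safe distance, to see how the forearm lies.

```bash
python3 -c "
from h import *
delta([.62,-.17,.235],87.2)"
```

```text
delta [-2.238e-01 -8.000e-02  1.000e-04] turn -0.0 tooly az 87.17 z [-1.8e-03 -7.0e-04 -1.0e+00]
```

{"fn": "move_arm", "kwargs": {
  "deltas": [1, -0.224, -0.08, 0, 0, 1, -0.224, -0.08, 0, 0, 1, -0.224, -0.08, 0, 0, 1, -0.224, -0.08, 0, 0, 1, -0.224, -0.08, 0, 0, 1, -0.224, -0.08, 0, 0, 1, -0.224, -0.08, 0, 0]
}}

```text
t: 2.8
tool_pos: [0.6206, -0.1679, 0.2342]
tool_rot: [-0.073, -3.137, -0.0]
contact_force: [-1.0, 0.4, -0.6]
opening: 0.0854
```

Run:
```python
from h import *
st()
a=get_image("side");b=get_image("top")
cv2.imwrite("pics/s2.png",cv2.resize(np.vstack([a,b])[:,:,::-1],(480,600),interpolation=cv2.INTER_AREA))
p=get_obs()["tool_pos"]
for z in (.235,.31,.4,.5,.6): print(z,[(proj(np.array([p[0],p[1],z]),n)*.75+[0,300*(n=="top")]).round(0) for n in("side","top")])
```

```text
t 2.8 q [-0.379, 0.095, 1.563, -0.001, 1.487, -1.904] p [ 0.6206 -0.1679  0.2342] F [-1.   0.4 -0.6] open 0.0854
0.235 [array([333., 176.]), array([445., 418.])]
0.31 [array([346.,  93.]), array([480., 403.])]
0.4 [array([368., -52.]), array([543., 376.])]
0.5 [array([ 410., -328.]), array([669., 322.])]
0.6 [array([ 502., -933.]), array([979., 188.])]
```

View pics/s2.png

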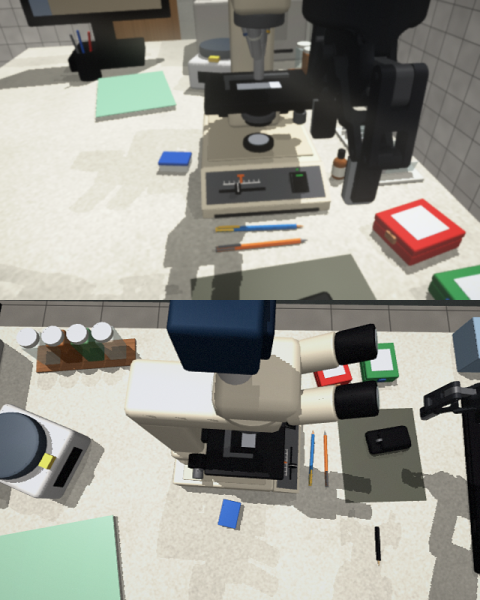

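```bash
python3 -c "
from h import *
delta([.66,-.08,.10],87.2)
P=np.load('P.npy')
for y in(.032,-.032):
  for x,z in((-.16,.46),(-.16,.44),(-.1,.4)): print(y,x,z,world(np.array([x,y,z]),P).round(3),proj(world(np.array([x,y,z]),P),'top').round(0))
"
```

```text
delta [-0.0362  0.0901  0.1352] turn 0.1 tooly az 87.29 z [-2.1e-03 -4.0e-04 -1.0e+00]
0.032 -0.16 0.46 [0.573 0.032 0.46 ] [536. 121.]
0.032 -0.16 0.44 [0.573 0.032 0.44 ] [522. 132.]
0.032 -0.1 0.4 [0.576 0.092 0.4  ] [428. 144.]
-0.032 -0.16 0.46 [0.637 0.029 0.46 ] [533.  40.]
-0.032 -0.16 0.44 [0.637 0.029 0.44 ] [519.  55.]
-0.032 -0.1 0.4 [0.64  0.089 0.4  ] [429.  76.]
```

{"fn": "move_arm", "kwargs": {
  "deltas": [1, -0.036, 0.09, 0.135, 0, 1, -0.036, 0.09, 0.135, 0, 1, -0.036, 0.09, 0.135, 0, 1, -0.036, 0.09, 0.135, 0, 1, -0.036, 0.09, 0.135, 0, 1, -0.036, 0.09, 0.135, 0, 1, -0.036, 0.09, 0.135, 0]
}}

```text
t: 3.6
tool_pos: [0.6613, -0.0815, 0.1038]
tool_rot: [0.076, 3.138, -0.003]
contact_force: [-0.3, -1.4, 0.1]
opening: 0.0855
```

Run:
```python
from h import *
st()
a=get_image("side");b=get_image("top")
cv2.imwrite("pics/s3.png",cv2.resize(np.vstack([a,b])[:,:,::-1],(480,600),interpolation=cv2.INTER_AREA))
p=get_obs()["tool_pos"]
for z in (.1,.2,.3,.4,.5,.6): print(z,[(proj(np.array([p[0],p[1],z]),n)*.75+[0,300*(n=="top")]).round(0) for n in("side","top")])
```

```text
t 3.6 q [-0.234, 0.249, 1.615, -0.001, 1.274, -1.756] p [ 0.6613 -0.0815  0.1038] F [-0.3 -1.4  0.1] open 0.0855
0.1 [array([328., 218.]), array([361., 418.])]
0.2 [array([338., 152.]), array([383., 402.])]
0.3 [array([352.,  64.]), array([414., 379.])]
0.4 [array([371., -58.]), array([463., 343.])]
0.5 [array([ 399., -240.]), array([553., 277.])]
0.6 [array([ 445., -539.]), array([764., 122.])]
```

View pics/s3.png

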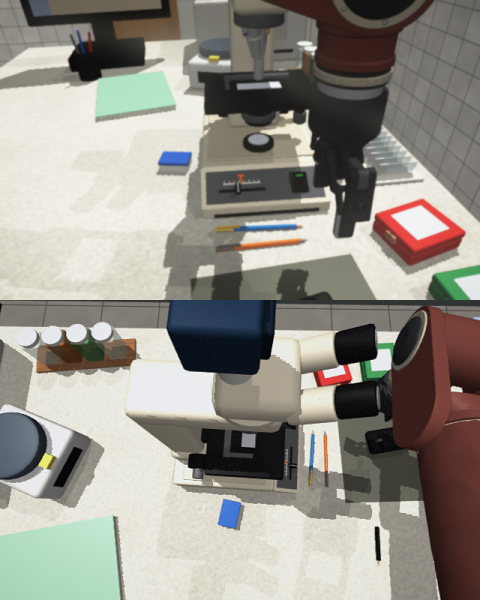

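The top view (lower half) shows the red wrist housing at about (415,380), close to the eyepiece tips at about (378,340) and (378,400). I need the heights of both before going further in.

Run:
```python
from h import *
b=get_image("top")[:,:,::-1]
np.save("topA.npy",b)
cv2.imwrite("pics/t3.png",cv2.resize(b[0:200,380:640],None,fx=3,fy=3,interpolation=cv2.INTER_CUBIC))
```

```text
(no output)
```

View pics/t3.png

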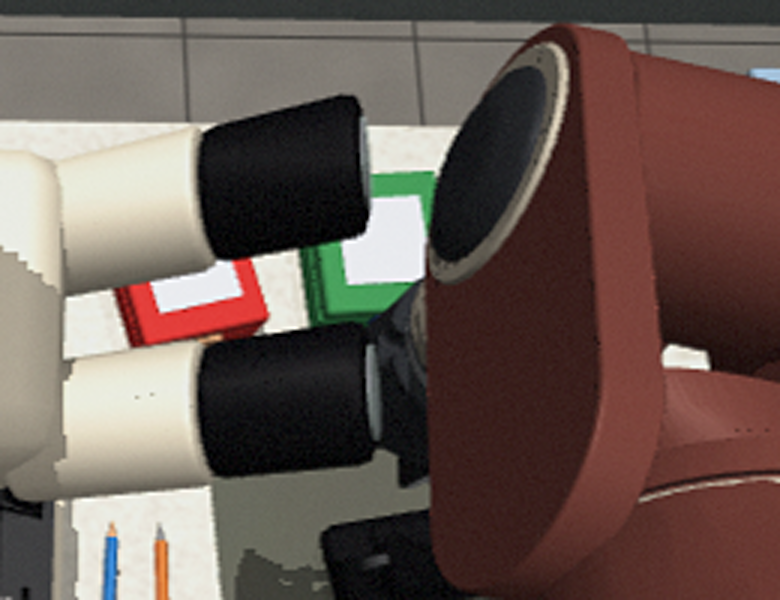

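The crop shows the wrist's side plate (its disc centre at crop (500,170)) and both eyepieces, with tips at crop (365,165) and (375,393). I'll work out the heights now.

Run:
```python
from h import *
T=get_obs()["tool_pos"];q1=get_obs()["q"][0]
k=camera_params("top");K=k["camera_matrix"];E=k["extrinsics"]
n=np.array([-np.sin(q1),np.cos(q1),0]);r=np.array([np.cos(q1),np.sin(q1),0])
def ray(c):
    u=380+c[0]/3;v=c[1]/3
    return E[:3,:3]@np.array([(u-K[0,2])/K[0,0],-(v-K[1,2])/K[1,1],-1])
o=E[:3,3]
# disc centre on joint axis through tool axis
d=ray((500,172));t=-(r@(o-T))/(r@d);p=o+t*d;w=n@(p-T);print("disc: w",w,"dz",p[2]-T[2])
for w in (w,w-.008):
  for c in [(430,270),(430,400),(435,540),(470,585),(540,570),(600,430),(595,300),(580,150),(570,45),(535,40),(640,450),(655,360),(630,60)]:
    d=ray(c);t=(w-n@(o-T))/(n@d);p=o+t*d;print(c,"r",(r@(p-T)).round(3),"dz",(p[2]-T[2]).round(3))
  print()
# tubes: centre pairs, 64 mm apart
for a,b in [((372,393),(362,165)),((205,410),(205,194)),((65,428),(65,229))]:
    s=np.hypot(a[0]-b[0],a[1]-b[1])/3;D=.064*K[0,0]/s
    print("tube",[(o+D*ray(c)).round(3) for c in(a,b)])
```

```text
disc: w 0.052402703667951904 dz 0.2772735040506814
(430, 270) r -0.014 dz 0.238
(430, 400) r -0.071 dz 0.255
(435, 540) r -0.124 dz 0.274
(470, 585) r -0.144 dz 0.298
(540, 570) r -0.147 dz 0.331
(600, 430) r -0.115 dz 0.347
(595, 300) r -0.076 dz 0.338
(580, 150) r -0.021 dz 0.321
(570, 45) r 0.024 dz 0.308
(535, 40) r 0.042 dz 0.286
(640, 450) r -0.126 dz 0.363
(655, 360) r -0.104 dz 0.364
(630, 60) r -0.005 dz 0.339

(430, 270) r -0.002 dz 0.219
(430, 400) r -0.061 dz 0.236
(435, 540) r -0.118 dz 0.256
(470, 585) r -0.139 dz 0.282
(540, 570) r -0.142 dz 0.316
(600, 430) r -0.108 dz 0.334
(595, 300) r -0.067 dz 0.324
(580, 150) r -0.009 dz 0.306
(570, 45) r 0.038 dz 0.292
(535, 40) r 0.057 dz 0.27
(640, 450) r -0.119 dz 0.35
(655, 360) r -0.097 dz 0.351
(630, 60) r 0.007 dz 0.325

tube [array([0.585, 0.031, 0.41 ]), array([0.648, 0.035, 0.422])]
tube [array([0.586, 0.072, 0.392]), array([0.649, 0.073, 0.405])]
tube [array([0.59 , 0.107, 0.364]), array([0.653, 0.109, 0.377])]
```

The plate's top edge would be at z≈0.39–0.41 under the eyepiece tubes, whose underside is at about 0.37. With the tool vertical, the wrist would therefore hit the eyepieces during the rocker press. The tool has to lean with the wrist toward the user.

The interface has no tilt axis. A joint limit could still tilt the tool, because a pose out of reach is only approached as far as the arm can, and later moves keep the measured orientation. With the arm pointing along +y and raised high, q5 reaches its limit and the lean goes the right way. I'll back out and try that in free space.

```bash
python3 -c "
from h import *
delta([.62,-.17,.235]);delta([.40,-.08,.40])"
```

```text
delta [ 0.0362 -0.0907 -0.1323] turn 0 tooly az 87.21 z [ 0.0015 -0.0014 -1.    ]
delta [ 0.26   -0.0118 -0.2978] turn 0 tooly az 87.21 z [ 0.0015 -0.0014 -1.    ]
```

{"fn": "move_arm", "kwargs": {
  "deltas": [1, 0.036, -0.09, -0.06, 0, 1, 0.036, -0.09, -0.13, 0, 1, 0.036, -0.09, -0.13, 0, 1, 0.12, -0.07, -0.2, 0, 1, 0.17, -0.04, -0.25, 0, 1, 0.22, -0.012, -0.3, 0, 1, 0.26, -0.012, -0.3, 0, 1, 0.26, -0.012, -0.3, 0, 1, 0.26, -0.012, -0.3, 0, 1, 0.26, -0.012, -0.3, 0]
}}

```text
t: 4.75
tool_pos: [0.3981, -0.0798, 0.4094]
tool_rot: [0.077, 3.127, -0.009]
contact_force: [0.6, 0.6, 0.6]
opening: 0.0857
```

```bash
python3 -c "
from h import *
st();delta([.36,.22,.5]);delta([.15,.38,.6]);delta([-.05,.40,.75])"
```

```text
t 4.75 q [-0.381, -0.533, 1.812, -0.001, 1.848, -1.903] p [ 0.3981 -0.0798  0.4094] F [0.6 0.6 0.6] open 0.0857
delta [ 0.0515  0.297  -0.0929] turn 0 tooly az 87.18 z [ 0.0133 -0.0062 -0.9999]
delta [ 0.2678  0.4459 -0.1967] turn 0 tooly az 87.18 z [ 0.0133 -0.0062 -0.9999]
delta [ 0.4664  0.4553 -0.3495] turn 0 tooly az 87.18 z [ 0.0133 -0.0062 -0.9999]
```

{"fn": "move_arm", "kwargs": {
  "deltas": [1, 0.05, 0.1, -0.09, 0, 1, 0.05, 0.2, -0.09, 0, 1, 0.05, 0.3, -0.1, 0, 1, 0.1, 0.35, -0.13, 0, 1, 0.2, 0.4, -0.17, 0, 1, 0.27, 0.446, -0.2, 0, 1, 0.3, 0.45, -0.2, 0, 1, 0.4, 0.455, -0.25, 0, 1, 0.466, 0.455, -0.3, 0, 1, 0.466, 0.455, -0.34, 0]
}}

```text
t: 5.75
tool_pos: [0.1602, 0.2799, 0.5926]
tool_rot: [0.078, 3.127, -0.009]
contact_force: [-0.3, 1.1, 0.4]
opening: 0.0852
```

```bash
python3 -c "
from h import *
st();delta([-.053,.40,.85],87.2)"
```

```text
t 5.75 q [0.831, -0.589, 1.534, -0.017, 2.192, -0.7] p [0.1602 0.2799 0.5926] F [-0.3  1.1  0.4] open 0.0852
delta [ 0.2154  0.1079 -0.2609] turn -0.0 tooly az 87.15 z [ 0.0131 -0.0064 -0.9999]
```

{"fn": "move_arm", "kwargs": {
  "deltas": [1, 0.216, 0.108, -0.26, 0, 1, 0.216, 0.108, -0.26, 0, 1, 0.216, 0.108, -0.26, 0, 1, 0.216, 0.108, -0.26, 0, 1, 0.216, 0.108, -0.26, 0, 1, 0.216, 0.108, -0.26, 0, 1, 0.216, 0.108, -0.26, 0, 1, 0.216, 0.108, -0.26, 0, 1, 0.216, 0.108, -0.26, 0, 1, 0.216, 0.108, -0.26, 0]
}}

```text
t: 6.75
tool_pos: [-0.0529, 0.4003, 0.8482]
tool_rot: [0.079, 3.127, -0.012]
contact_force: [-0.2, -0.7, -0.5]
opening: 0.0856
```

```bash
python3 -c "
from h import *
st();delta([-.053,.40,.95],87.2)"
```

```text
t 6.75 q [1.527, -0.02, 0.586, -0.025, 2.583, -0.015] p [-0.0529  0.4003  0.8482] F [-0.2 -0.7 -0.5] open 0.0856
delta [-0.0013 -0.001  -0.1018] turn -0.1 tooly az 87.09 z [ 0.0132 -0.0079 -0.9999]
```

{"fn": "move_arm", "kwargs": {
  "deltas": [1, 0, 0, -0.3, 0, 1, 0, 0, -0.3, 0, 1, 0, 0, -0.3, 0, 1, 0, 0, -0.3, 0, 1, 0, 0, -0.3, 0]
}}

```text
t: 7.25
tool_pos: [-0.0523, 0.3976, 0.882]
tool_rot: [0.08, 3.124, 0.068]
contact_force: [0.5, -0.1, 0.0]
opening: 0.0855
```

```bash
python3 -c "
from h import *
st();delta([-.053,.40,.95],87.2)"
```

```text
t 7.25 q [1.526, 0.039, 0.44, -0.029, 2.619, -0.019] p [-0.0523  0.3976  0.882 ] F [ 0.5 -0.1  0. ] open 0.0855
delta [-0.0002  0.0053 -0.0679] turn -0.1 tooly az 87.09 z [ 0.0165  0.0428 -0.9989]
```

The limit does tilt the tool, and in the right direction (z-axis y component −0.008 to +0.043). I'll repeat it to accumulate about 25°.

{"fn": "move_arm", "kwargs": {
  "deltas": [1, 0, 0, -0.5, 0, 1, 0, 0, -0.5, 0, 1, 0, 0, -0.5, 0, 1, 0, 0, -0.5, 0, 1, 0, 0, -0.5, 0, 1, 0, 0, -0.5, 0]
}}

```text
t: 7.85
tool_pos: [-0.0521, 0.3829, 0.9003]
tool_rot: [0.079, 3.12, 0.143]
contact_force: [-0.6, 0.1, -0.1]
opening: 0.085
```

```bash
python3 -c "
from h import *
st();delta([-.053,.40,.95],87.2)"
```

```text
t 7.85 q [1.524, 0.03, 0.4, -0.031, 2.619, -0.023] p [-0.0521  0.3829  0.9003] F [-0.6  0.1 -0.1] open 0.085
delta [ 0.001   0.0215 -0.0479] turn -0.1 tooly az 87.13 z [ 0.0199  0.0912 -0.9956]
```

{"fn": "move_arm", "kwargs": {
  "deltas": [1, 0, -0.2, -0.5, 0, 1, 0, -0.2, -0.5, 0, 1, 0, -0.2, -0.5, 0, 1, 0, -0.2, -0.5, 0, 1, 0, -0.2, -0.5, 0, 1, 0, -0.2, -0.5, 0]
}}

```text
t: 8.45
tool_pos: [-0.062, 0.2933, 0.9145]
tool_rot: [0.078, 3.112, 0.224]
contact_force: [0.8, -1.0, -0.5]
opening: 0.0854
```

```bash
python3 -c "
from h import *
st();delta([-.053,.40,.95],87.2)"
```

```text
t 8.45 q [1.55, -0.147, 0.526, -0.043, 2.619, -0.009] p [-0.062   0.2933  0.9145] F [ 0.8 -1.  -0.5] open 0.0854
delta [-0.0041  0.111  -0.0197] turn -0.0 tooly az 87.18 z [ 0.0243  0.1424 -0.9895]
```

{"fn": "move_arm", "kwargs": {
  "deltas": [1, 0, 0.1, -0.8, 0, 1, 0, 0.1, -0.8, 0, 1, 0, 0.1, -0.8, 0, 1, 0, 0.1, -0.8, 0]
}}

```text
t: 8.85
tool_pos: [-0.0657, 0.3097, 0.9345]
tool_rot: [0.078, 3.103, 0.298]
contact_force: [-0.4, -0.2, 0.3]
opening: 0.0854
```

```bash
python3 -c "
from h import *
st();delta([-.053,.40,.95],87.2)"
```

```text
t 8.85 q [1.568, -0.076, 0.407, -0.054, 2.619, -0.003] p [-0.0657  0.3097  0.9345] F [-0.4 -0.2  0.3] open 0.0854
delta [-0.0083  0.0921  0.0023] turn 0.0 tooly az 87.24 z [ 0.0276  0.1897 -0.9815]
```

{"fn": "move_arm", "kwargs": {
  "deltas": [1, 0, 0, -0.8, 0, 1, 0, 0, -0.8, 0, 1, 0, 0, -0.8, 0, 1, 0, 0, -0.8, 0]
}}

```text
t: 9.25
tool_pos: [-0.0707, 0.2892, 0.9503]
tool_rot: [0.077, 3.093, 0.373]
contact_force: [0.2, 1.3, 0.5]
opening: 0.0853
```

{"fn": "move_arm", "kwargs": {
  "deltas": [1, 0, 0, -0.8, 0, 1, 0, 0, -0.8, 0, 1, 0, 0, -0.8, 0, 1, 0, 0, -0.8, 0]
}}

```text
t: 9.65
tool_pos: [-0.0774, 0.2636, 0.9645]
tool_rot: [0.076, 3.082, 0.446]
contact_force: [0.5, 0.1, -0.1]
opening: 0.0855
```

```bash
python3 -c "
from h import *
st();delta([-.053,.40,.95],87.2)"
```

```text
t 9.65 q [1.638, -0.108, 0.344, -0.104, 2.619, 0.018] p [-0.0774  0.2636  0.9645] F [ 0.5  0.1 -0.1] open 0.0855
delta [-0.0171  0.1276  0.0533] turn 0.2 tooly az 87.35 z [ 0.0331  0.2826 -0.9587]
```

{"fn": "move_arm", "kwargs": {
  "deltas": [1, 0, 0, -0.8, 0, 1, 0, 0, -0.8, 0, 1, 0, 0, -0.8, 0, 1, 0, 0, -0.8, 0]
}}

```text
t: 10.05
tool_pos: [-0.0864, 0.2331, 0.9773]
tool_rot: [0.075, 3.07, 0.518]
contact_force: [0.2, 0.6, 1.2]
opening: 0.0852
```

{"fn": "move_arm", "kwargs": {
  "deltas": [1, 0, 0, -0.8, 0, 1, 0, 0, -0.8, 0, 1, 0, 0, -0.8, 0, 1, 0, 0, -0.8, 0]
}}

```text
t: 10.45
tool_pos: [-0.0978, 0.1974, 0.989]
tool_rot: [0.073, 3.056, 0.589]
contact_force: [0.1, 0.3, 0.2]
opening: 0.0856
```

```bash
python3 -c "
from h import *
st();delta([-.053,.40,.95],87.2)"
```

```text
t 10.45 q [1.882, -0.15, 0.3, -0.302, 2.619, 0.069] p [-0.0978  0.1974  0.989 ] F [0.1 0.3 0.2] open 0.0856
delta [-0.0336  0.1752  0.1129] turn 0.3 tooly az 87.49 z [ 0.0367  0.3706 -0.9281]
```

{"fn": "move_arm", "kwargs": {
  "deltas": [1, -0.03, 0.25, -0.6, 0, 1, -0.03, 0.25, -0.6, 0, 1, -0.03, 0.25, -0.6, 0, 1, -0.03, 0.25, -0.6, 0]
}}

```text
t: 10.85
tool_pos: [-0.0955, 0.2178, 1.0044]
tool_rot: [0.072, 3.042, 0.649]
contact_force: [-0.5, -0.5, -0.0]
opening: 0.0851
```

```bash
python3 -c "
from h import *
st();delta([-.053,.40,.95],87.2)"
```

```text
t 10.85 q [1.846, -0.073, 0.18, -0.302, 2.619, 0.029] p [-0.0955  0.2178  1.0044] F [-0.5 -0.5 -0. ] open 0.0851
delta [-0.032   0.1455  0.1255] turn 0.3 tooly az 87.54 z [ 0.0392  0.4074 -0.9124]
```

24° of lean is enough: with half-open fingers the wrist clears the eyepieces by at least 25 mm in y. Next I'll come back down around the left side with the lean held.

```bash
python3 -c "
from h import *
for w in ([0,.38,.85],[.25,.36,.65],[.40,.12,.5],[.42,-.14,.45]): delta(w)"
```

```text
delta [-0.0839  0.0885  0.2107] turn 0 tooly az 87.54 z [ 0.0392  0.4074 -0.9124]
delta [-0.3306 -0.0017  0.3948] turn 0 tooly az 87.54 z [ 0.0392  0.4074 -0.9124]
delta [-0.4898 -0.276   0.4398] turn 0 tooly az 87.54 z [ 0.0392  0.4074 -0.9124]
delta [-0.5223 -0.5327  0.3803] turn 0 tooly az 87.54 z [ 0.0392  0.4074 -0.9124]
```

{"fn": "move_arm", "kwargs": {
  "deltas": [0, -0.04, 0.045, 0.1, 0, 0, -0.084, 0.088, 0.2, 0, 0, -0.084, 0.088, 0.21, 0, 0, -0.2, 0.05, 0.3, 0, 0, -0.2, 0.05, 0.3, 0, 0, -0.33, 0, 0.39, 0, 0, -0.33, 0, 0.39, 0, 0, -0.33, 0, 0.39, 0, 0, -0.33, 0, 0.39, 0, 0, -0.33, 0, 0.39, 0]
}}

```text
t: 11.85
tool_pos: [0.2201, 0.3563, 0.6796]
tool_rot: [0.077, 3.044, 0.649]
contact_force: [-0.4, 1.2, 1.3]
opening: 0.0428
```

```bash
python3 -c "
from h import *
st()
for w in ([.40,.12,.5],[.42,-.14,.45]): delta(w)"
```

```text
t 11.85 q [0.625, -0.52, 1.378, 0.341, 1.976, -0.711] p [0.2201 0.3563 0.6796] F [-0.4  1.2  1.3] open 0.0428
delta [-0.1893 -0.2811  0.0747] turn 0 tooly az 87.33 z [ 0.0384  0.4068 -0.9127]
delta [-0.2225 -0.5378  0.0153] turn 0 tooly az 87.33 z [ 0.0384  0.4068 -0.9127]
```

{"fn": "move_arm", "kwargs": {
  "deltas": [0, -0.19, -0.28, 0.075, 0, 0, -0.19, -0.28, 0.075, 0, 0, -0.19, -0.28, 0.075, 0, 0, -0.19, -0.28, 0.075, 0, 0, -0.19, -0.28, 0.075, 0, 0, -0.19, -0.28, 0.075, 0, 0, -0.22, -0.54, 0.015, 0, 0, -0.22, -0.54, 0.015, 0, 0, -0.22, -0.54, 0.015, 0, 0, -0.22, -0.54, 0.015, 0]
}}

```text
t: 12.85
tool_pos: [0.402, -0.0397, 0.4746]
tool_rot: [0.082, 3.044, 0.652]
contact_force: [1.7, 0.7, 0.4]
opening: 0.0428
```

```bash
python3 -c "
from h import *
st()
for w in ([.42,-.14,.45],[.54,-.12,.25]): delta(w)"
```

```text
t 12.85 q [-0.552, -0.471, 1.704, 0.431, 2.064, -1.893] p [ 0.402  -0.0397  0.4746] F [1.7 0.7 0.4] open 0.0428
delta [-0.0233 -0.1007 -0.0179] turn 0 tooly az 87.15 z [ 0.0383  0.4085 -0.912 ]
delta [-0.1387 -0.159   0.1773] turn 0 tooly az 87.15 z [ 0.0383  0.4085 -0.912 ]
```

```bash
cat >> h.py <<'E'
P=np.load("P.npy")
def pd(px,py,h): # panel mm -> tool delta
    w=world(mic(px/1e3,py/1e3,h/1e3),P);print((px,py,h),w.round(4),end=" ");delta(w)
def pp(): # TCP in panel mm
    p=get_obs()["tool_pos"]-[P[0],P[1],0];c,s=np.cos(P[2]),np.sin(P[2])
    m=np.array([c*p[0]+s*p[1],-s*p[0]+c*p[1],p[2]])-C;print("panel x,y,h mm",np.round([m@U*1e3,m[1]*1e3,m@N*1e3],1))
E
python3 -c "
from h import *
delta([.56,-.10,.25]);pd(-8,24,60)"
```

```text
delta [-0.1575 -0.1399  0.1862] turn 0 tooly az 87.15 z [ 0.0383  0.4085 -0.912 ]
(-8, 24, 60) [0.5813 0.0372 0.0887] delta [-0.1683 -0.08    0.3902] turn 0 tooly az 87.15 z [ 0.0383  0.4085 -0.912 ]
```

{"fn": "move_arm", "kwargs": {
  "deltas": [-1, -0.158, -0.14, 0.186, 0, -1, -0.158, -0.14, 0.186, 0, -1, -0.158, -0.14, 0.186, 0, -1, -0.158, -0.14, 0.186, 0, -1, -0.158, -0.14, 0.186, 0, -1, -0.158, -0.14, 0.186, 0, -1, -0.168, -0.11, 0.29, 0, -1, -0.168, -0.09, 0.37, 0, -1, -0.168, -0.08, 0.39, 0, -1, -0.168, -0.08, 0.39, 0]
}}

```text
t: 13.85
tool_pos: [0.5787, 0.0292, 0.0955]
tool_rot: [0.087, 3.045, 0.654]
contact_force: [0.1, -0.1, -0.1]
opening: -0.0
```

Run:
```python
from h import *
st();pp();pd(-8,24,40);pd(-8,24,5)
a=get_image("side");b=get_image("top")
cv2.imwrite("pics/s4.png",cv2.resize(np.vstack([a,b])[:,:,::-1],(480,600),interpolation=cv2.INTER_AREA))
```

```text
t 13.85 q [-0.278, 0.088, 1.858, 0.432, 1.305, -1.93] p [0.5787 0.0292 0.0955] F [ 0.1 -0.1 -0.1] open -0.0
panel x,y,h mm [-11.6  26.2  69.9]
(-8, 24, 40) [0.5818 0.0472 0.0714] delta [-0.0016  0.0066  0.0295] turn 0 tooly az 86.91 z [ 0.0372  0.4095 -0.9116]
(-8, 24, 5) [0.5826 0.0647 0.0411] delta [-0.001   0.0101  0.0643] turn 0 tooly az 86.91 z [ 0.0372  0.4095 -0.9116]
```

View pics/s4.png

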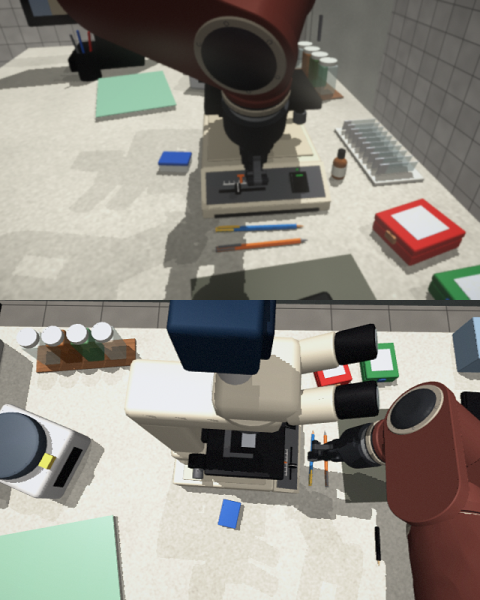

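The picture shows the leaning gripper reaching in over the panel with the wrist well in front of the eyepieces. Its tip is just right of the dimmer, at about (255,180) in the side half. I'll go down beside the dimmer, on its right.

```bash
python3 -c "
from h import *
pd(-8,22,7);pd(-8,22,30)"
```

```text
(-8, 22, 7) [0.5846 0.0636 0.0428] delta [-0.009   0.0093  0.0563] turn 0 tooly az 86.88 z [ 0.024   0.413  -0.9104]
(-8, 22, 30) [0.584  0.0521 0.0627] delta [-0.0091  0.0071  0.0334] turn 0 tooly az 86.88 z [ 0.024   0.413  -0.9104]
```

{"fn": "move_arm", "kwargs": {
  "deltas": [-1, -0.009, 0.007, 0.015, 0, -1, -0.009, 0.007, 0.033, 0, -1, -0.009, 0.008, 0.045, 0, -1, -0.009, 0.009, 0.052, 0, -1, -0.009, 0.009, 0.056, 0, -1, -0.009, 0.009, 0.056, 0, -1, -0.009, 0.009, 0.056, 0]
}}

```text
t: 14.65
tool_pos: [0.5851, 0.0627, 0.0437]
tool_rot: [0.084, 3.055, 0.661]
contact_force: [0.5, -0.0, 1.2]
opening: -0.0001
```

```bash
python3 -c "
from h import *
st();pp();pd(-8,22,7);pd(-8,52,7);pd(-8,54,7)"
```

```text
t 14.65 q [-0.219, 0.174, 1.863, 0.451, 1.212, -1.919] p [0.5851 0.0627 0.0437] F [ 0.5 -0.   1.2] open -0.0001
panel x,y,h mm [-8.2 21.5  8.2]
(-8, 22, 7) [0.5846 0.0636 0.0428] delta [0.0006 0.0004 0.0012] turn 0 tooly az 86.89 z [ 0.0253  0.4127 -0.9105]
(-8, 52, 7) [0.5546 0.0651 0.0428] delta [0.0305 0.0002 0.001 ] turn 0 tooly az 86.89 z [ 0.0253  0.4127 -0.9105]
(-8, 54, 7) [0.5526 0.0652 0.0428] delta [0.0325 0.0002 0.001 ] turn 0 tooly az 86.89 z [ 0.0253  0.4127 -0.9105]
```

{"fn": "move_arm", "kwargs": {
  "deltas": [-1, 0.005, 0, 0.001, 0, -1, 0.01, 0, 0.001, 0, -1, 0.015, 0, 0.001, 0, -1, 0.02, 0, 0.001, 0, -1, 0.025, 0, 0.001, 0, -1, 0.028, 0, 0.001, 0, -1, 0.03, 0, 0.001, 0, -1, 0.0305, 0, 0.001, 0, -1, 0.0305, 0, 0.001, 0]
}}

```text
t: 15.55
tool_pos: [0.5545, 0.0649, 0.0427]
tool_rot: [0.084, 3.056, 0.661]
contact_force: [1.4, 0.3, -0.1]
opening: -0.0002
```

```bash
python3 -c "
from h import *
st();pp()"
```

```text
t 15.55 q [-0.227, 0.11, 1.937, 0.452, 1.206, -1.93] p [0.5545 0.0649 0.0427] F [ 1.4  0.3 -0.1] open -0.0002
panel x,y,h mm [-8.2 52.1  7. ]
```

{"fn": "move_arm", "kwargs": {
  "deltas": [-1, 0.001, 0, 0, 0, -1, 0.002, 0, 0, 0, -1, 0.002, 0, 0, 0]
}}

```text
t: 15.85
tool_pos: [0.5525, 0.0651, 0.0427]
tool_rot: [0.084, 3.056, 0.662]
contact_force: [1.6, -1.3, 1.7]
opening: 0.0002
```

{"fn": "move_arm", "kwargs": {
  "deltas": [-1, 0.001, 0, 0, 0, -1, 0.001, 0, 0, 0]
}}

```text
t: 16.05
tool_pos: [0.5523, 0.065, 0.0428]
tool_rot: [0.085, 3.053, 0.66]
contact_force: [5.1, 0.7, -1.6]
opening: -0.0001
```

{"fn": "move_arm", "kwargs": {
  "deltas": [-1, 0.001, 0, 0, 0, -1, 0.001, 0, 0, 0]
}}

```text
t: 16.25
tool_pos: [0.5523, 0.065, 0.0428]
tool_rot: [0.086, 3.051, 0.659]
contact_force: [4.9, 0.4, -2.8]
opening: 0.0
```

Touching the dark stop gives 5 N with no further motion, so the dimmer is fully dark. I'll back off, lift and go to the rocker with the fingers half open.

```bash
python3 -c "
from h import *
pp();pd(-8,46,7);pd(-8,46,45);pd(-22.5,-60,50);pd(-22.5,-60,32)"
```

```text
panel x,y,h mm [-8.1 54.2  7.1]
(-8, 46, 7) [0.5606 0.0648 0.0428] delta [-0.0082  0.0002  0.0002] turn 0 tooly az 86.87 z [ 0.0305  0.4121 -0.9106]
(-8, 46, 45) [0.5597 0.0458 0.0757] delta [-0.0087 -0.0035 -0.0377] turn 0 tooly az 86.87 z [ 0.0305  0.4121 -0.9106]
(-22.5, -60, 50) [0.6648 0.0256 0.0728] delta [-0.1148 -0.0179 -0.0401] turn 0 tooly az 86.87 z [ 0.0305  0.4121 -0.9106]
(-22.5, -60, 32) [0.6652 0.0346 0.0572] delta [-0.1146 -0.0161 -0.0222] turn 0 tooly az 86.87 z [ 0.0305  0.4121 -0.9106]
```

{"fn": "move_arm", "kwargs": {
  "deltas": [-1, -0.008, 0, 0, 0, -1, -0.008, 0, 0, 0, -1, -0.009, -0.003, -0.03, 0, -1, -0.009, -0.004, -0.038, 0, 0, -0.05, -0.01, -0.04, 0, 0, -0.09, -0.018, -0.04, 0, 0, -0.115, -0.018, -0.04, 0, 0, -0.115, -0.018, -0.04, 0, 0, -0.115, -0.018, -0.04, 0, 0, -0.115, -0.018, -0.04, 0]
}}

```text
t: 17.25
tool_pos: [0.6638, 0.0259, 0.072]
tool_rot: [0.086, 3.052, 0.66]
contact_force: [-0.3, -0.1, 0.1]
opening: 0.043
```

Run:
```python
from h import *
st();pp();pd(-22.5,-60,32);pd(-22.5,-60,22)
a=get_image("side");b=get_image("top")[0:300,340:640]
cv2.imwrite("pics/s5.png",np.hstack([cv2.resize(a[150:290,240:460],None,fx=2.1,fy=2.1,interpolation=cv2.INTER_CUBIC)[:290],cv2.resize(b,(290,290))[:290]])[:,:,::-1])
```

```text
t 17.25 q [-0.248, 0.306, 1.65, 0.437, 1.293, -1.907] p [0.6638 0.0259 0.072 ] F [-0.3 -0.1  0.1] open 0.043
panel x,y,h mm [-22.7 -59.   49.1]
(-22.5, -60, 32) [0.6652 0.0346 0.0572] delta [-0.0009  0.0018  0.0171] turn 0 tooly az 86.85 z [ 0.0288  0.4125 -0.9105]
(-22.5, -60, 22) [0.6655 0.0395 0.0486] delta [-0.0008  0.0028  0.027 ] turn 0 tooly az 86.85 z [ 0.0288  0.4125 -0.9105]
```

View pics/s5.png

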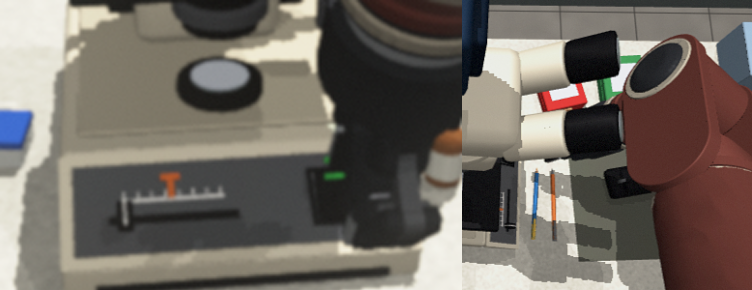

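Side crop: the dimmer sits at the dark end of its slot, at about (124,210), and the rocker's green bar is still proud at about (335,176). The wrist plate's nearest edge is at about y −0.015, in front of and below the eyepieces. I'll lower onto the rocker.

{"fn": "move_arm", "kwargs": {
  "deltas": [0, -0.001, 0.002, 0.01, 0, 0, -0.001, 0.003, 0.02, 0, 0, -0.001, 0.003, 0.027, 0, 0, -0.001, 0.003, 0.027, 0, 0, -0.001, 0.003, 0.027, 0]
}}

```text
t: 17.85
tool_pos: [0.6655, 0.0399, 0.0485]
tool_rot: [0.086, 3.052, 0.66]
contact_force: [0.6, -0.3, 0.1]
opening: 0.0427
```

```bash
python3 -c "
from h import *
st();pp();pd(-22.5,-60,16)"
```

```text
t 17.85 q [-0.227, 0.336, 1.657, 0.445, 1.251, -1.905] p [0.6655 0.0399 0.0485] F [ 0.6 -0.3  0.1] open 0.0427
panel x,y,h mm [-22.2 -60.   21.8]
(-22.5, -60, 16) [0.6656 0.0425 0.0434] delta [0.0001 0.0003 0.0058] turn 0 tooly az 86.85 z [ 0.0286  0.4126 -0.9105]
```

Now small steps down, watching the force.

{"fn": "move_arm", "kwargs": {
  "deltas": [0, 0, 0, 0.002, 0, 0, 0, 0, 0.003, 0, 0, 0, 0, 0.003, 0]
}}

```text
t: 18.15
tool_pos: [0.6657, 0.0411, 0.0457]
tool_rot: [0.086, 3.052, 0.66]
contact_force: [0.3, 0.4, -0.1]
opening: 0.0425
```

{"fn": "move_arm", "kwargs": {
  "deltas": [0, 0, 0, 0.002, 0, 0, 0, 0, 0.002, 0]
}}

```text
t: 18.35
tool_pos: [0.6656, 0.0419, 0.0437]
tool_rot: [0.086, 3.053, 0.66]
contact_force: [0.2, 0.0, -0.3]
opening: 0.0428
```

{"fn": "move_arm", "kwargs": {
  "deltas": [0, 0, 0, 0.002, 0, 0, 0, 0, 0.002, 0]
}}

```text
t: 18.55
tool_pos: [0.6655, 0.0429, 0.0416]
tool_rot: [0.086, 3.053, 0.661]
contact_force: [-1.2, -0.3, -0.2]
opening: 0.0426
```

{"fn": "move_arm", "kwargs": {
  "deltas": [0, 0, 0, 0.001, 0, 0, 0, 0, 0.001, 0]
}}

```text
t: 18.75
tool_pos: [0.6653, 0.0434, 0.0405]
tool_rot: [0.086, 3.053, 0.661]
contact_force: [0.5, -0.1, 0.8]
opening: 0.0425
```

{"fn": "move_arm", "kwargs": {
  "deltas": [0, 0, 0, 0.001, 0, 0, 0, 0, 0.001, 0]
}}

```text
t: 18.95
tool_pos: [0.6652, 0.0439, 0.0394]
tool_rot: [0.086, 3.054, 0.661]
contact_force: [0.9, 0.8, 0.5]
opening: 0.0424
```

{"fn": "move_arm", "kwargs": {
  "deltas": [0, 0, 0, 0.001, 0, 0, 0, 0, 0.001, 0]
}}

```text
t: 19.15
tool_pos: [0.6652, 0.0444, 0.0383]
tool_rot: [0.086, 3.054, 0.661]
contact_force: [-0.1, 0.3, -0.6]
opening: 0.0428
```

{"fn": "move_arm", "kwargs": {
  "deltas": [0, 0, 0, 0.001, 0, 0, 0, 0, 0.001, 0]
}}

```text
t: 19.35
tool_pos: [0.6651, 0.0448, 0.0372]
tool_rot: [0.086, 3.054, 0.661]
contact_force: [0.2, -1.0, -0.2]
opening: 0.0426
```

{"fn": "move_arm", "kwargs": {
  "deltas": [0, 0, 0, 0.001, 0, 0, 0, 0, 0.001, 0]
}}

```text
t: 19.55
tool_pos: [0.6653, 0.045, 0.0369]
tool_rot: [0.085, 3.054, 0.661]
contact_force: [-1.3, -2.1, 3.7]
opening: 0.0424
```

Run:
```python
from h import *
st();pp()
a=get_image("side")
cv2.imwrite("pics/s6.png",cv2.resize(a[190:290,360:480],None,fx=5,fy=5,interpolation=cv2.INTER_CUBIC)[:,:,::-1])
```

```text
t 19.55 q [-0.219, 0.351, 1.661, 0.448, 1.233, -1.907] p [0.6653 0.045  0.0369] F [-1.3 -2.1  3.7] open 0.0424
panel x,y,h mm [-23.6 -59.5   9.2]
```

View pics/s6.png

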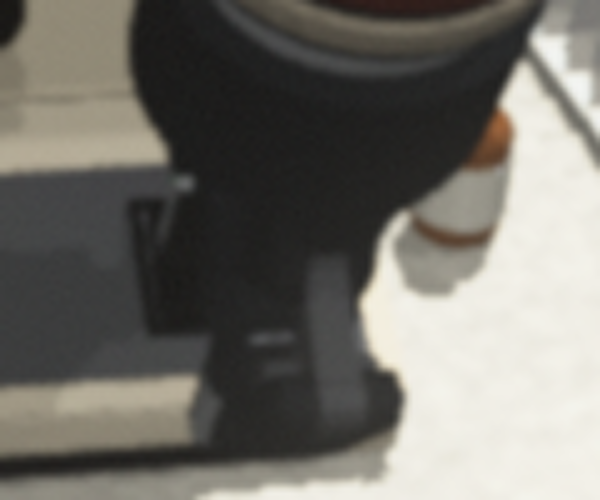

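Contact has begun: about 4.5 N, square out of the panel. I'll press on 1 mm at a time.

{"fn": "move_arm", "kwargs": {
  "deltas": [0, 0, 0, 0.001, 0, 0, 0, 0, 0.001, 0]
}}

```text
t: 19.8
tool_pos: [0.6654, 0.0451, 0.0368]
tool_rot: [0.085, 3.054, 0.661]
contact_force: [-4.0, -2.5, 6.2]
opening: 0.0427
```

{"fn": "move_arm", "kwargs": {
  "deltas": [0, 0, 0, 0.001, 0, 0, 0, 0, 0.001, 0]
}}

```text
t: 20.0
tool_pos: [0.6654, 0.0451, 0.0368]
tool_rot: [0.084, 3.055, 0.661]
contact_force: [-4.3, -2.8, 7.3]
opening: 0.0426
```

{"fn": "move_arm", "kwargs": {
  "deltas": [0, 0, 0, 0.001, 0, 0, 0, 0, 0.001, 0]
}}

```text
t: 20.2
tool_pos: [0.6654, 0.0451, 0.0368]
tool_rot: [0.083, 3.055, 0.661]
contact_force: [-3.9, -3.6, 6.4]
opening: 0.0422
```

The force is about 8 N with no motion, so the contact is probably too near the pivot (thin fingertip). I'll lift, shift about 7 mm up the slope and press again.

{"fn": "move_arm", "kwargs": {
  "deltas": [0, 0, 0, -0.006, 0, 0, 0, 0, -0.006, 0, 0, 0, 0.007, -0.006, 0, 0, 0, 0.007, -0.006, 0]
}}

```text
t: 20.6
tool_pos: [0.6656, 0.0499, 0.0453]
tool_rot: [0.082, 3.055, 0.661]
contact_force: [-0.0, 0.6, -1.3]
opening: 0.0426
```

```bash
python3 -c "
from h import *
st();pp()"
```

```text
t 20.6 q [-0.212, 0.34, 1.658, 0.447, 1.243, -1.896] p [0.6656 0.0499 0.0453] F [-0.   0.6 -1.3] open 0.0426
panel x,y,h mm [-15.2 -59.7  14. ]
```

{"fn": "move_arm", "kwargs": {
  "deltas": [0, 0, 0, 0.002, 0, 0, 0, 0, 0.002, 0]
}}

```text
t: 20.8
tool_pos: [0.6659, 0.0509, 0.0437]
tool_rot: [0.081, 3.054, 0.661]
contact_force: [0.3, 0.4, 1.4]
opening: 0.0427
```

{"fn": "move_arm", "kwargs": {
  "deltas": [0, 0, 0, 0.0015, 0, 0, 0, 0, 0.0015, 0]
}}

```text
t: 21.0
tool_pos: [0.6661, 0.0513, 0.0434]
tool_rot: [0.08, 3.055, 0.661]
contact_force: [-2.9, -2.5, 7.3]
opening: 0.043
```

{"fn": "move_arm", "kwargs": {
  "deltas": [0, 0, 0, 0.0015, 0, 0, 0, 0, 0.0015, 0]
}}

```text
t: 21.2
tool_pos: [0.6662, 0.0518, 0.0432]
tool_rot: [0.079, 3.055, 0.663]
contact_force: [-3.1, -2.7, 7.7]
opening: 0.0424
```

{"fn": "move_arm", "kwargs": {
  "deltas": [0, 0, 0, 0.002, 0, 0, 0, 0, 0.003, 0, 0, 0, 0, 0.003, 0]
}}

```text
t: 21.5
tool_pos: [0.6662, 0.053, 0.0403]
tool_rot: [0.079, 3.055, 0.662]
contact_force: [-0.1, -0.1, -0.0]
opening: 0.0427
```

```bash
python3 -c "
from h import *
st();pp();print(get_obs()['wrist_torque'])"
```

```text
t 21.5 q [-0.207, 0.348, 1.658, 0.449, 1.235, -1.898] p [0.6662 0.053  0.0403] F [-0.1 -0.1 -0. ] open 0.0427
panel x,y,h mm [-15.  -60.1   8.1]
[-0.2224539  -0.02027414  0.00105377]
```

The force dropped to zero and the tool advanced 3 mm, so the rocker snapped over. I'll lift off, close the fingers and go to the left of the dimmer.

```bash
python3 -c "
from h import *
pd(-15,-60,50);pd(-8,92,45)"
```

```text
(-15, -60, 50) [0.6651 0.0321 0.0766] delta [-0.0002 -0.0041 -0.0417] turn 0 tooly az 87.09 z [ 0.0251  0.4135 -0.9102]
(-8, 92, 45) [0.5137 0.048  0.0757] delta [ 0.1519  0.0031 -0.0381] turn 0 tooly az 87.09 z [ 0.0251  0.4135 -0.9102]
```

{"fn": "move_arm", "kwargs": {
  "deltas": [0, 0, 0, -0.02, 0, 0, 0, -0.004, -0.042, 0, -1, 0.03, -0.004, -0.042, 0, -1, 0.075, -0.002, -0.042, 0, -1, 0.12, 0.001, -0.04, 0, -1, 0.152, 0.003, -0.038, 0, -1, 0.152, 0.003, -0.038, 0, -1, 0.152, 0.003, -0.038, 0, -1, 0.152, 0.003, -0.038, 0]
}}

```text
t: 22.4
tool_pos: [0.5149, 0.0477, 0.0761]
tool_rot: [0.079, 3.053, 0.661]
contact_force: [-0.0, -0.7, 0.7]
opening: 0.0
```

Run:
```python
from h import *
st();pp();pd(-8,92,7)
a=get_image("side");np.save("sideB.npy",a)
cv2.imwrite("pics/s7.png",cv2.resize(a[200:292,262:442],None,fx=4.4,fy=4.4,interpolation=cv2.INTER_CUBIC)[:,:,::-1])
```

```text
t 22.4 q [-0.278, -0.03, 2.016, 0.436, 1.28, -1.951] p [0.5149 0.0477 0.0761] F [-0.  -0.7  0.7] open 0.0
panel x,y,h mm [-8.1 90.8 45.5]
(-8, 92, 7) [0.5146 0.067  0.0428] delta [0.0015 0.0038 0.0383] turn 0 tooly az 87.13 z [ 0.0266  0.413  -0.9103]
```

View pics/s7.png

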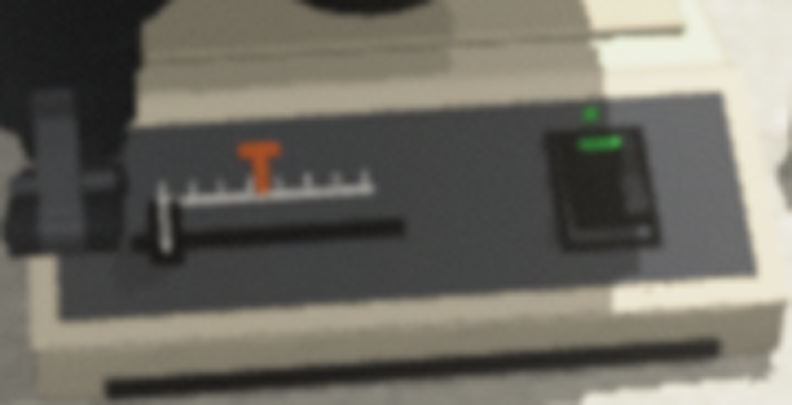

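The rocker is now on: its lower end is proud and the green LED is bright. The dimmer is at the dark end, crop (166,226), and the T stem is at crop (262,175).

Run:
```python
from h import *
cr=lambda a:np.array([(a[0]+.5)/4.4-.5+262,(a[1]+.5)/4.4-.5+200])
for n,a,h in(("dim",(166,226),.0155),("stem",(262,178),0),("tick0",(162,186),0),("tickN",(368,176),0)): print(n,(panel_pt(cr(a),h,P)*1e3).round(1))
a=np.load("sideB.npy").astype(int);m=(a[:,:,0]>110)&(a[:,:,1]<110)&(a[:,:,2]<80);m[:230]=0;m[262:]=0;m[:,:300]=0;m[:,340:]=0
ys,xs=np.nonzero(m)
for y in sorted(set(ys)): print(y,xs[ys==y].mean(),len(xs[ys==y]),(panel_pt((xs[ys==y].mean(),y),0,P)*1e3).round(1))
```

```text
dim [-8.9 69.1]
stem [10.5 40. ]
tick0 [ 9.9 69.8]
tickN [9.  8.6]
232 321.5 6 [21.9 38.8]
233 320.5 10 [20.6 40.2]
234 320.5 10 [19.1 40.3]
235 320.5 8 [17.7 40.4]
236 320.5 4 [16.3 40.5]
237 320.5 4 [14.9 40.6]
238 321.0 3 [13.4 40. ]
239 320.5 4 [12.  40.8]
240 320.5 4 [10.6 40.9]
241 321.0 3 [ 9.2 40.4]
242 321.5 4 [ 7.7 39.8]
243 321.0 1 [ 6.4 40.6]
```

{"fn": "move_arm", "kwargs": {
  "deltas": [-1, 0.0015, 0.002, 0.015, 0, -1, 0.0015, 0.003, 0.028, 0, -1, 0.0015, 0.004, 0.035, 0, -1, 0.0015, 0.004, 0.038, 0, -1, 0.0015, 0.004, 0.038, 0]
}}

```text
t: 22.95
tool_pos: [0.5142, 0.0675, 0.0422]
tool_rot: [0.078, 3.055, 0.662]
contact_force: [-0.2, -0.3, -0.6]
opening: 0.0
```

```bash
python3 -c "
from h import *
st();pp();pd(-8,60,7);pd(-8,56.2,7)"
```

```text
t 22.95 q [-0.241, 0.019, 2.034, 0.451, 1.207, -1.949] p [0.5142 0.0675 0.0422] F [-0.2 -0.3 -0.6] open 0.0
panel x,y,h mm [-7.9 92.5  6.3]
(-8, 60, 7) [0.5466 0.0655 0.0428] delta [-0.0325 -0.0001 -0.0006] turn 0 tooly az 87.12 z [ 0.0247  0.4134 -0.9102]
(-8, 56.2, 7) [0.5504 0.0653 0.0428] delta [-0.0363 -0.0001 -0.0005] turn 0 tooly az 87.12 z [ 0.0247  0.4134 -0.9102]
```

{"fn": "move_arm", "kwargs": {
  "deltas": [-1, -0.005, 0, -0.0005, 0, -1, -0.01, 0, -0.0005, 0, -1, -0.015, 0, -0.0005, 0, -1, -0.02, 0, -0.0005, 0, -1, -0.025, 0, -0.0005, 0, -1, -0.03, 0, -0.0005, 0, -1, -0.034, 0, -0.0005, 0, -1, -0.036, 0, -0.0005, 0, -1, -0.036, 0, -0.0005, 0, -1, -0.036, 0, -0.0005, 0]
}}

```text
t: 23.95
tool_pos: [0.5507, 0.0651, 0.0431]
tool_rot: [0.078, 3.054, 0.661]
contact_force: [0.3, 0.4, 0.4]
opening: 0.0002
```

```bash
python3 -c "
from h import *
st();pp();pd(-8,62,7);pd(-8,66,60)"
```

```text
t 23.95 q [-0.229, 0.1, 1.947, 0.452, 1.206, -1.936] p [0.5507 0.0651 0.0431] F [0.3 0.4 0.4] open 0.0002
panel x,y,h mm [-8.  55.9  7.3]
(-8, 62, 7) [0.5446 0.0656 0.0428] delta [ 0.0061 -0.      0.0003] turn 0 tooly az 87.12 z [ 0.0261  0.4129 -0.9104]
(-8, 66, 60) [0.5393 0.0393 0.0887] delta [ 0.0098 -0.0052 -0.0525] turn 0 tooly az 87.12 z [ 0.0261  0.4129 -0.9104]
```

{"fn": "move_arm", "kwargs": {
  "deltas": [-1, 0.008, 0, 0, 0, -1, 0.01, 0, 0, 0, -1, 0.01, -0.003, -0.03, 0, -1, 0.01, -0.005, -0.06, 0, -1, 0.04, -0.03, -0.1, 0, -1, 0.08, -0.05, -0.12, 0, -1, 0.11, -0.06, -0.12, 0, -1, 0.11, -0.06, -0.12, 0, -1, 0.11, -0.06, -0.12, 0]
}}

```text
t: 24.85
tool_pos: [0.4347, -0.0334, 0.127]
tool_rot: [0.081, 3.053, 0.661]
contact_force: [0.5, 0.5, 0.7]
opening: -0.0
```

Run:
```python
from h import *
st();pp()
a=get_image("side");np.save("sideC.npy",a)
cv2.imwrite("pics/s8.png",cv2.resize(a[200:292,262:442],None,fx=4.4,fy=4.4,interpolation=cv2.INTER_CUBIC)[:,:,::-1])
```

```text
t 24.85 q [-0.5, -0.261, 2.126, 0.387, 1.473, -2.095] p [ 0.4347 -0.0334  0.127 ] F [0.5 0.5 0.7] open -0.0
panel x,y,h mm [-56.1 166.9 132. ]
```

View pics/s8.png

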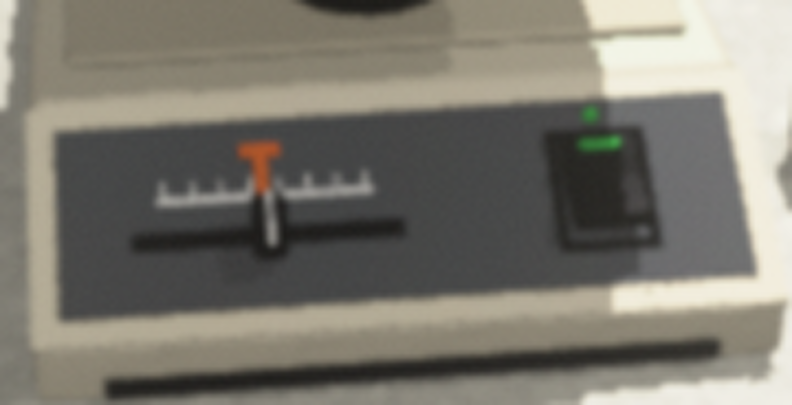

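Run:
```python
from h import *
cr=lambda a:np.array([(a[0]+.5)/4.4-.5+262,(a[1]+.5)/4.4-.5+200])
print((panel_pt(cr((270,220)),.0155,P)*1e3).round(1), (panel_pt(cr((262,178)),0,P)*1e3).round(1));st()
```

```text
[-9.  39.4] [10.5 40. ]
t 24.9 q [-0.499, -0.259, 2.124, 0.387, 1.473, -2.095] p [ 0.4353 -0.0332  0.1273] F [ 0.8 -0.3  0.8] open -0.0001
```

```bash
python3 -c "
from station import order
print(order.finish_job())"
```

```text
the job is handed in; nothing more can be done
None
```

I ran the lamp start-up in the required order and handed the job in at about 25 s of the 58 s allowed; no verdict was reported.

**What I did**
- **Tilting the tool:** with the tool straight down, my measurements had the wrist hitting the eyepieces during the rocker press. The interface has no tilt, so I used the q5 joint limit in free space to lean the tool about 24° toward square with the panel. I kept that lean for the rest of the job.
- **Dimmer to dark:** I pushed it left with shut fingers until it met the stop, which gave about 5 N and no further motion. The lamp was still off.
- **Rocker on:** the first press landed too near the pivot, at about 9 N with no movement. I lifted, moved about 8 mm up the slope and pressed again. It snapped over, with about 9 N the highest force I read.
- **Dimmer to preset:** I pushed it right from its left side to the orange mark, then backed away clear of everything.

**Last checks**
- **Dimmer position:** the final picture puts the white line at panel y 39.4 mm. The same camera reading came out about 0.9 mm low at the dark stop, so the true value is nearer 40.3 mm. The mark's stem reads 40.0–40.5 mm, so the two agree within about 1 mm against the 4 mm allowed.
- **Lamp and contact:** the rocker stands on with its green light lit, and the force reading is at its noise level.
- **Not measured:** contact with the optics and shifts of the bench items were not measured. My clearance estimates for the eyepieces were about 25 mm or more during the work at the panel. I did not look again at the bench items at the end.

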